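# Shut the drain valve and start the pressure test

## Robot

A 6-joint arm with a two-finger parallel gripper is mounted at the origin on the work surface. World frame = base frame: x ahead of the robot, y to its left, z up, the work surface at z = 0. Lengths are in m, angles in rad, forces in N, time in s.
With the tool pointing down it reaches from about 0.325 to 0.775 m from the base axis. Payload 5.5 kg.
Tool frame: the origin (TCP) lies on the centre line of the jaws, within the pads' length; the fingertips stand 14 mm ahead of it and the grasp point (between the pads) lies 5 mm behind it; z points along the fingers, y is the line along which they close (so a half turn about z gives the same grasp; the last joint's range is limited). The gripper opens to 88 mm and grips with 3 to 60 N. Pads are 20 mm wide; open, the fingers measure 115 mm over their backs; the gripper's body (75 mm by 178 mm) begins 61 mm behind the grasp point.
Start: joints at [-1.386, 0.091, 1.231, -0, 1.82, -0.057], TCP at [0.144, -0.583, 0.237] pointing down, gripper open.
Joint ranges: [-2.87, 2.87], [-0.86, 2.18], [0.17, 2.46], [-1.51, 4.65], [0.06, 2.69], [-2.65, 2.65]. Speed limits (rad/s): [2.57, 2.57, 3.01, 3.14, 3.14, 3.14].

## Interface

Orientations are given as a rotation vector (axis times angle).
In Python, from plant import sensors, vision, env gives the robot as it stands.
- The arm moves only by the shell command python3 -m crank 'ROWS' [FORCE]. ROWS is JSON, a list of rows, each a list of 5 numbers: the closure, from 0 (fully open) to 1 (shut), then the shift along the tool's x, y, z in units of 0.8 m (1.0 is 0.8 m), then the turn about the tool's z in units of pi/2 rad (1.0 is pi/2 rad). A call has 1 to 8 rows; each row is the pose to reach, as a shift and turn from the pose commanded when the call began, along the tool's axes at that moment; what a row does not reach only later rows make up. A row lasts 1/10 s, in which the tool goes at most 50 mm and 8.59 degrees, less where a joint would pass 70% of its speed; a pose out of reach is approached as far as the arm can. A call with a number of a shift or a turn outside -1 to 1 is refused whole. A call with a gripper value outside its range is refused whole. The fingers move at their own pace and stop on an object; FORCE is the grip in N (left out, the last holds). Time passes only in rows, so rows that repeat a pose let the fingers close. It gives the time, the measured TCP pose, the force, the opening and the grip force at its end, in the units of the state.
- sensors.get_obs(): the state, without advancing time (a new reading comes with each control period).
- vision.camera(name): name is "scene" or "top" or "wrist"; returns a dict with "img" (480x640x3 uint8, red, green, blue), "fx", "fy", "cx", "cy" (pixels), "view" (4x4, takes a point from world to camera coordinates). Camera axes: x right, y down, z forward; pixel columns grow to the right and rows downward; lengths in m; the calibration is good to about 2 mm. The wrist camera is an equidistant fisheye: a pixel r from the principal point sees the ray r / f radians off the axis. A picture is of the moment at which its call begins. There is no depth.
- env.close_job(): hands the job in; it is judged then, once.
Trained networks look in the newest picture that a camera, given by its name, has taken for a name from the list of things; names that differ only in an ending like _2 or _b are one class to them, and where a whole thing is asked for, a point or a joint stands for the part that bears it (a point fixed in the world has none). Each returns a list of dicts, best first, with "p" (0 to 1); they miss things now and then, are a little off and sometimes report something else, mostly with a low value. They report only what shows in the picture. A call takes as long as a camera call. They do not tell look-alikes from the thing itself.
- vision.boxes_of(camera, target): "location" ([column, row] in pixels, amid what is visible of it).
- vision.masks_of(camera, target): "mask" (480x640 bool, what is visible of it) and "location" ([column, row] in pixels, amid what is visible of it).
The state is a dict: "time_s": time; "joint_pos": joint angles; "qvel": joint speeds; "joint_efforts": joint torques, N m; "position": TCP position; "ee_rot": TCP orientation; "ft_force": force on the tool from outside, world axes, zero at the start; "wrist_torque": the same for the moment, N m; "gripper_width": opening from 0.0 (shut) to 1.0 (fully open); "finger_force": force on a finger pad.
Only numpy, scipy, OpenCV 4.12 (cv2) and the standard library are available. Lean on these libraries where they do the work, as an engineer would, in place of code of your own. Each camera call takes 0.05 s, during which the arm holds its last target. There are 200 camera calls.

## Task

Shut the red drain valve on the crowded valve panel: turn its handle clockwise until it seats and hold it there snug for a moment, but do not overtighten it, and let go leaving it shut. Then press the green start button on the pressure controller fully in and let it come back out. Do not touch the neighbouring valves, and leave everything else standing where it is.

Things in the scene. Friction and masses are not known exactly. Their poses are not given: they have to be found in the camera images.
- panel: grey valve panel, a plate 160 (its x) x 290 (its y) x 50 mm high, fixed on the bench; origin: centre of its underside. Four valves stand in one row along its y at panel x = -30 mm, y = -93, -31, +31, +93 mm (62 mm apart); which valve stands in which place changes. A brass fitting stands on its far white strip.
- drain_grip (a point): on the drain valve's axis, at the height to grip, 86 mm above the bench: the RED handle, an upright bar 40 mm long (this point's x) x 14 mm thick (its y) x 34 mm tall, from 62 to 96 mm above the bench. Its white-lined end, the pointer, is at this point's -x end. It turns about the vertical; CLOCKWISE seen from above shuts it. The brief twist it needs fits in one grasp.
- drain_base: round steel foot, 59 mm across, of the drain valve, on the panel; origin: centre of its underside. The valve starts 0.6 to 1.15 rad short of its seat. Seated, its pointer stands towards the panel's own -x side, but with worn packing the seat lies up to 0.45 rad to either side of that: it must be felt. Turning takes 0.05 N m of friction, and the valve stays where it is left.
- drain_handle: the red handle; origin on the axis at its foot, 62 mm above the bench, axes as drain_grip. At the seat the collar below stops dead and the handle winds on against a spring of 1.6 N m/rad between collar and handle; it springs back when released. Snug is 0.18 to 0.36 N m (0.11 to 0.225 rad of wind-up); aim at 0.27 N m; more than 0.36 N m is overtightened.
- drain_pointer (a point): the foot of the red handle's pointer end, 20 mm from the valve's axis, at the collar's top; turns with the handle
- drain_mark (a point): the black mark on the silver collar (45 mm across, top 62 mm above the bench, turning with the handle below it), 20 mm from the axis, directly under the pointer when the handle is not wound up; this point's -x axis points from the axis out to the mark. Its distance from drain_pointer shows the wind-up: 2.2 mm at 0.18 N m, 4.5 mm at 0.36 N m.
- controller: grey pressure controller, a box 130 (x) x 120 (y) x 60 mm high, fixed, dark display on its far half; origin: centre of its underside. The green button is on its near half.
- start_top (a point): centre of the top face of the green start button, 28 mm across, pressed straight down
- start (a joint): travel of the green start button, 0 = out, 0.006 m = fully in; a spring pushes it back, 5 N holds it fully in
- cell_grip (a point): neighbour valve with a blue handle of the same kind: on its axis, 87 mm above the bench; bar 39 x 14 mm, top at 94 mm; not to be touched. Its bar lies along this point's x
- cell_base: round foot, 65 mm across, of the neighbour valve with the blue handle; origin: centre of its underside, on the panel's top 50 mm above the bench
- back_grip (a point): neighbour valve with a yellow handle of the same kind: on its axis, 87 mm above the bench; bar 39 x 14 mm, top at 94 mm; not to be touched. Its bar lies along this point's x
- back_base: round foot, 65 mm across, of the neighbour valve with the yellow handle; origin: centre of its underside, on the panel's top 50 mm above the bench
- flush_grip (a point): neighbour valve with a black handle of the same kind: on its axis, 87 mm above the bench; bar 39 x 14 mm, top at 94 mm; not to be touched. Its bar lies along this point's x
- flush_base: round foot, 65 mm across, of the neighbour valve with the black handle; origin: centre of its underside, on the panel's top 50 mm above the bench
- fitting: loose brass fitting 24 mm across, 24 mm tall, standing on the panel's far strip; a bystander; origin: centre of its underside
- tin_a: aluminium tin, 84 mm across, 55 mm tall; a bystander; origin: centre of its underside
- tin_b: aluminium tin, 84 mm across, 55 mm tall; a bystander; origin: centre of its underside
- specimen: soil specimen, brown cylinder 50 mm across, 70 mm tall; a bystander; origin: centre of its underside
- mould: steel tube mould 62 mm across, 75 mm tall; a bystander; origin: centre of its underside
- wash_bottle: white wash bottle 68 mm across, 170 mm tall; a bystander; origin: centre of its underside
Not all that is in view belongs to the job. What is shaped like the controller but purple is not meant.

How it is judged:
On the way, in this order (a step that is already met when the one before it is completed fails the run):
1. the drain valve is seated and held snug (wound up at least 2.15 mm at the mark) for 0.2 s (distance between drain_pointer and drain_mark above 0.00215 m and angle between the x axis of drain_mark and the x axis of panel, either way round below 0.5 rad), for 0.2 s.
2. then, with the valve shut and released, the green button is pressed fully in (over 5 mm of its 6) (value of joint start above 0.005 m and angle between the x axis of drain_mark and the x axis of panel, either way round below 0.5 rad and distance between drain_pointer and drain_mark below 0.0015 m), for 0.1 s.
At the end, for the whole second after the job is handed in: the drain valve is left shut (collar mark within 0.50 rad of the panel's -x direction, where every seat lies) and unwound (pointer within 1.5 mm of the mark), and the start button is out again (under 1 mm) (angle between the x axis of drain_mark and the x axis of panel, either way round below 0.5 rad and distance between drain_pointer and drain_mark below 0.0015 m and value of joint start below 0.001 m); the robot touches nothing.
It fails at once if the drain valve is overtightened (wound more than 4.6 mm at the mark, 0.37 N m) (distance between drain_pointer and drain_mark above 0.0046 m).
It fails at once if the robot touches a neighbouring valve (over 0.5 N) (contact force between any of the fingers, the arm and cell_base above 0.5 N or contact force between any of the fingers, the arm and back_base above 0.5 N or contact force between any of the fingers, the arm and flush_base above 0.5 N).
It fails at once if the start button is pressed while the drain valve is not shut (value of joint start above 0.003 m and not (angle between the x axis of drain_mark and the x axis of panel, either way round below 0.5 rad)).
It fails at once if a bystander is moved by more than 15 mm (distance of any of fitting, tin_a, tin_b, specimen, mould, wash_bottle from where it was at the start of the episode above 0.015 m).
It also fails if it takes over 61 s, if anything falls off the work surface, if the arm or the gripper's body presses on something with over 40 N, if the wrist force passes 120 N, or if a joint passes its speed limit or range.

## Working session

There is one attempt and no reset: what is moved stays moved. The work goes in short steps, Python scripts to look and compute and a shell command to move; the robot and the scene stay as the last step left them, time stands still between calls to the robot, and variables do not carry over. Pictures are saved under pics/ and viewed, at most 10 in all, crops included, and the job is handed in when it is done.

```bash
mkdir -p pics; ls; cat > h.py <<'E'
import numpy as np, cv2
from scipy.spatial.transform import Rotation as R
from plant import sensors, vision, env
def ray(c,uv):
    V=np.array(c['view']); x=(uv[0]-c['cx'])/c['fx']; y=(uv[1]-c['cy'])/c['fy']
    if c.get('fish'):
        r=np.hypot(x,y); s=np.sin(r)/r if r>1e-9 else 1; d=np.array([x*s,y*s,np.cos(r)])
    else: d=np.array([x,y,1.])
    return -V[:3,:3].T@V[:3,3], V[:3,:3].T@d
def at(c,uv,z):
    o,d=ray(c,uv); return o+d*(z-o[2])/d[2]
def cam(n,save=None):
    c=vision.camera(n); c['fish']=n=='wrist'
    if save: cv2.imwrite('pics/'+save,c['img'][:,:,::-1])
    return c
E
python3 - <<'E'
from h import *
t=cam('top','top1.png'); s=cam('scene','scene1.png')
print(sensors.get_obs())
for n,z in [('drain_grip',.096),('drain_base',.056),('drain_mark',.062),('drain_pointer',.062),('panel',.05),('start_top',.06),('controller',.06),('cell_grip',.094),('back_grip',.094),('flush_grip',.094),('wash_bottle',.17),('mould',.075)]:
    for b in vision.boxes_of('top',n)[:3]: print(n,round(b['p'],2),np.round(b['location']),at(t,b['location'],z).round(3))
E
```

```text
pics
{'time_s': 0.1, 'joint_pos': array([-1.38567497e+00,  9.17535966e-02,  1.23174491e+00,  2.15620463e-05,
        1.81974473e+00, -5.67082456e-02]), 'qvel': array([-0.00168093, -0.00247029, -0.0043206 ,  0.00148877,  0.00196413,
        0.00043482]), 'joint_efforts': array([ 3.16976228e-03, -4.47859383e+01, -4.07568169e+01,  7.00763706e-02,
        2.84436950e-02, -1.04880562e-04]), 'position': array([ 0.14364726, -0.58232365,  0.23564946]), 'ee_rot': array([-3.11701747e+00, -3.78749509e-01,  1.33521500e-04]), 'ft_force': array([ 0.24317891, -0.77774646, -0.77194423]), 'wrist_torque': array([-0.01658132, -0.06269691,  0.02410215]), 'finger_force': 0.0, 'gripper_width': 1.001247533422485}
drain_grip 0.58 [325. 244.] [0.529 0.056 0.096]
drain_base 0.72 [323. 245.] [0.536 0.063 0.056]
drain_mark 0.67 [322. 247.] [0.528 0.066 0.062]
drain_pointer 0.67 [322. 245.] [0.532 0.066 0.062]
drain_pointer 0.32 [322. 244.] [0.536 0.065 0.062]
panel 0.74 [328. 232.] [0.575 0.045 0.05 ]
start_top 0.61 [429. 249.] [ 0.507 -0.25   0.06 ]
start_top 0.4 [421. 319.] [ 0.302 -0.208  0.06 ]
controller 0.93 [450. 167.] [ 0.759 -0.337  0.06 ]
controller 0.68 [425. 240.] [ 0.534 -0.24   0.06 ]
controller 0.67 [419. 312.] [ 0.323 -0.204  0.06 ]
cell_grip 0.54 [301. 249.] [0.519 0.127 0.094]
flush_grip 0.46 [365. 237.] [ 0.545 -0.06   0.094]
wash_bottle 0.83 [155. 268.] [0.472 0.527 0.17 ]
wash_bottle 0.42 [351. 174.] [ 0.714 -0.026  0.17 ]
mould 0.55 [494. 238.] [ 0.526 -0.44   0.075]
```

View pics/top1.png

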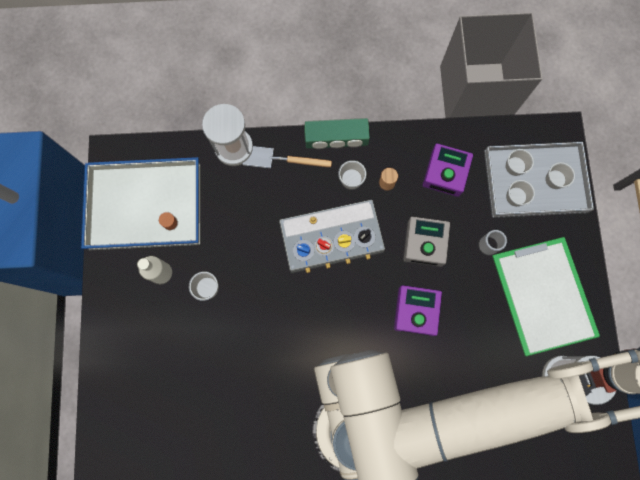

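View pics/scene1.png

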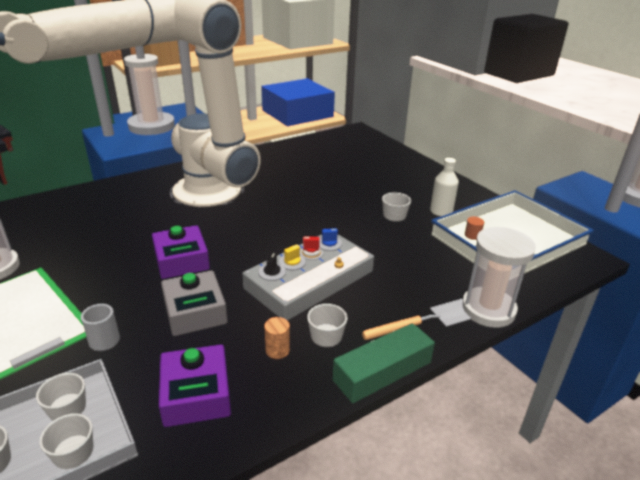

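```bash
cat >> h.py <<'E'
def to(p,yaw=0):
    o=sensors.get_obs(); M=R.from_rotvec(o['ee_rot']).as_matrix()
    print('row units', (M.T@(np.array(p)-o['position'])/0.8).round(4),'turn for yaw',round(yaw/(np.pi/2),4),'tool y world yaw',round(np.arctan2(M[1,1],M[0,1]),4))
E
python3 - <<'E'
from h import *
to([0.5,0.06,0.24]); print(R.from_rotvec(sensors.get_obs()['ee_rot']).as_matrix().round(3))
c=cam('wrist'); V=c['view']; print(ray(c,(c['cx'],c['cy'])),c['fx'],c['cx'],c['cy'])
E
```

```text
row units [ 0.6248 -0.6732 -0.0042] turn for yaw 0.0 tool y world yaw -1.329
[[ 0.971  0.239 -0.   ]
 [ 0.239 -0.971 -0.   ]
 [-0.     0.    -1.   ]]
(array([ 0.2116591 , -0.56657132,  0.38311969]), array([-0.24992965, -0.06065949, -0.96636204])) 371.64829954431775 324.7380640907185 238.52004457715648
```

```bash
python3 -m crank '[[0,0.625,-0.673,0,0],[0,0.625,-0.673,0,0],[0,0.625,-0.673,0,0],[0,0.625,-0.673,0,0],[0,0.625,-0.673,0,0],[0,0.625,-0.673,0,0],[0,0.625,-0.673,0,0],[0,0.625,-0.673,0,0]]'
python3 -c "
from h import *
to([0.5,0.06,0.24])"
```

```text
time_s: 1.55
position: [0.3382, -0.231, 0.2369]
ee_rot: [3.118, 0.378, 0.001]
ft_force: [1.3, -0.2, -0.7]
gripper_width: 0.997
finger_force: 0.0
row units [ 0.2833 -0.3049 -0.0039] turn for yaw 0.0 tool y world yaw -1.3295
```

```bash
python3 -m crank '[[0.6,0.283,-0.305,0,0],[0.6,0.283,-0.305,0,0],[0.6,0.283,-0.305,0,0],[0.6,0.283,-0.305,0,0],[0.6,0.283,-0.305,0,0],[0.6,0.283,-0.305,0,0],[0.6,0.283,-0.305,0,0],[0.6,0.283,-0.305,0,0]]'
python3 - <<'E'
from h import *
c=cam('wrist','w1.png')
o=sensors.get_obs(); print(o['position'],o['ee_rot'],o['gripper_width'],np.array(c['view']).round(4).tolist())
for n,z in [('drain_grip',.096),('drain_base',.05),('drain_mark',.062),('drain_pointer',.062),('panel',.05),('cell_grip',.094),('back_grip',.094),('flush_grip',.094),('cell_base',.05),('back_base',.05),('flush_base',.05),('start_top',.065)]:
    for b in vision.boxes_of('wrist',n)[:2]: print(n,round(b['p'],2),np.round(b['location']),at(c,b['location'],z).round(4))
E
```

```text
time_s: 2.35
position: [0.4999, 0.0617, 0.2358]
ee_rot: [-3.117, -0.386, 0.002]
ft_force: [0.1, -0.3, -1.1]
gripper_width: 0.402
finger_force: 0.0
[0.49934887 0.05981126 0.23609143] [-3.11801054e+00 -3.84143484e-01  1.95418960e-03] 0.40270559695812197 [[0.2441, -0.9697, -0.0023, -0.0623], [-0.9368, -0.2364, 0.2581, 0.4519], [-0.2508, -0.0609, -0.9661, 0.5164], [0.0, 0.0, 0.0, 1.0]]
drain_base 0.91 [337. 180.] [0.5366 0.0596 0.05  ]
drain_mark 0.94 [337. 186.] [0.5327 0.0587 0.062 ]
drain_mark 0.43 [341. 184.] [0.5356 0.0562 0.062 ]
drain_pointer 0.69 [337. 188.] [0.5317 0.0589 0.062 ]
drain_pointer 0.58 [468. 197.] [ 0.5549 -0.0594  0.062 ]
panel 0.81 [360. 131.] [0.5849 0.0504 0.05  ]
cell_grip 0.76 [266. 181.] [0.527  0.1159 0.094 ]
back_grip 0.93 [407. 192.] [0.5463 0.0055 0.094 ]
back_grip 0.24 [568.  59.] [ 0.7072 -0.1104  0.094 ]
flush_grip 0.89 [475. 194.] [ 0.56   -0.0511  0.094 ]
flush_grip 0.33 [339. 183.] [0.5391 0.0597 0.094 ]
cell_base 0.67 [411. 189.] [ 0.5468 -0.0076  0.05  ]
cell_base 0.57 [269. 178.] [0.524  0.1189 0.05  ]
back_base 0.96 [408. 188.] [ 0.5463 -0.0053  0.05  ]
back_base 0.6 [467. 195.] [ 0.5559 -0.0633  0.05  ]
flush_base 0.86 [466. 195.] [ 0.5556 -0.0623  0.05  ]
start_top 0.56 [600. 285.] [ 0.5097 -0.2599  0.065 ]
```

View pics/w1.png

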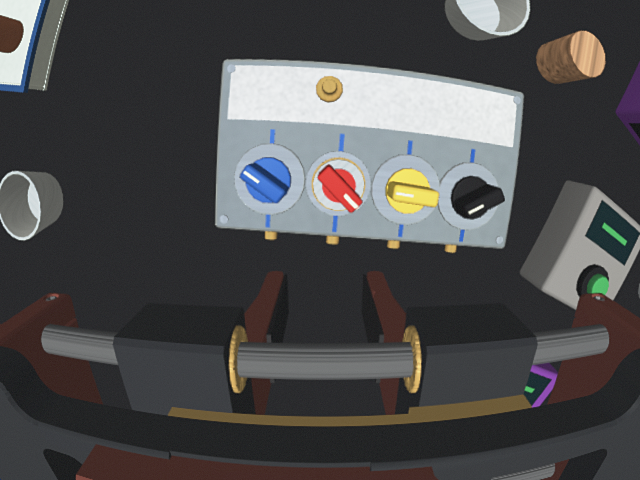

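```bash
python3 - <<'E'
from h import *
c=cam('wrist')
vision.camera
im=c['img'].astype(int); r=im[...,0]; m=((r>150)&(im[...,1]<90)&(im[...,2]<90)).astype(np.uint8); m[:150]=0;m[215:]=0;m[:,:305]=0;m[:,370:]=0
crop=cv2.resize(c['img'][140:230,220:520],None,fx=2.6,fy=2.6,interpolation=cv2.INTER_CUBIC); cv2.imwrite('pics/crop1.png',crop[:,:,::-1])
pts=np.array([at(c,(x,y),.096)[:2] for y,x in np.argwhere(m)]); print(len(pts),pts.mean(0)); 
w,v=np.linalg.eigh(np.cov(pts.T)); print(np.sqrt(w)*np.sqrt(12),v[:,1])
a=at(c,(352,204),.096);b=at(c,(324,170),.096); print(a,b,np.linalg.norm(a-b),np.arctan2(*(a-b)[[1,0]]))
o=sensors.get_obs(); print(o['joint_pos'],o['wrist_torque'])
E
```

```text
970 [0.53677815 0.05964756]
[0.02071531 0.032788  ] [0.54762212 0.83672577]
[0.52513859 0.04189766 0.096     ] [0.54576332 0.06956169 0.096     ] 0.03450620781731069 -2.211439120015145
[ 4.81101254e-02 -1.71380520e-01  1.48615094e+00  5.25517341e-06
  1.82672159e+00  1.37749492e+00] [0.01487139 0.01750467 0.03180319]
```

View pics/crop1.png

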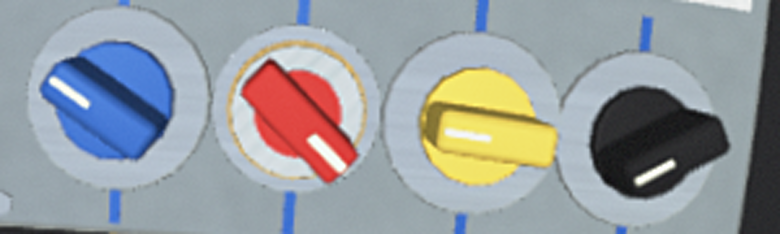

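```bash
python3 -c "
from h import *
to([0.5355,0.0585,0.15])"
```

```text
row units [0.0443 0.0104 0.1084] turn for yaw 0.0 tool y world yaw -1.3294
```

```bash
python3 -m crank '[[0.64,0.044,0.01,0.03,-0.09],[0.64,0.044,0.01,0.08,-0.18],[0.64,0.044,0.01,0.108,-0.27],[0.64,0.044,0.01,0.108,-0.36],[0.64,0.044,0.01,0.108,-0.45],[0.64,0.044,0.01,0.108,-0.49],[0.64,0.044,0.01,0.108,-0.49],[0.64,0.044,0.01,0.108,-0.49]]' 40
python3 - <<'E'
from h import *
c=cam('wrist','w2.png'); to([0.5355,0.0585,0.081]); o=sensors.get_obs(); print(o['position'],o['wrist_torque'],o['gripper_width'])
for n,z in [('drain_grip',.096),('drain_base',.05)]:
    for b in vision.boxes_of('wrist',n)[:2]: print(n,round(b['p'],2),np.round(b['location']),at(c,b['location'],z).round(4))
E
```

```text
time_s: 3.85
position: [0.5353, 0.059, 0.1503]
ee_rot: [2.75, 1.519, 0.0]
ft_force: [0.7, -0.2, 0.2]
gripper_width: 0.357
finger_force: 0.0
row units [-0.0003  0.0006  0.0866] turn for yaw 0.0 tool y world yaw -0.561
[0.53525817 0.05897174 0.15027418] [-0.03085295 -0.09233714 -0.00256252] 0.36042042954488274
drain_grip 0.84 [323. 255.] [0.538  0.0651 0.096 ]
drain_base 0.85 [324. 247.] [0.5339 0.0572 0.05  ]
```

View pics/w2.png

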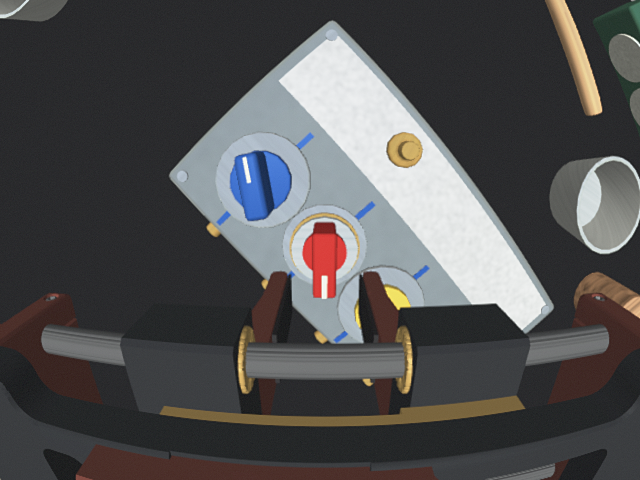

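```bash
python3 -m crank '[[0.64,0,0.001,0.04,0],[0.64,0,0.001,0.07,0],[0.64,0,0.001,0.0866,0],[0.64,0,0.001,0.0866,0],[0.64,0,0.001,0.0866,0]]'
python3 -c "
from h import *
o=sensors.get_obs();print(o['position'],o['ft_force'],o['wrist_torque'])"
python3 -m crank '[[0.9,0,0,0,0],[0.9,0,0,0,0],[0.9,0,0,0,0],[0.9,0,0,0,0],[0.9,0,0,0,0]]' 40
python3 -c "
from h import *
o=sensors.get_obs();print(o['position'],o['ft_force'],o['wrist_torque']);to([.535,.058,.081])"
```

```text
time_s: 4.5
position: [0.5362, 0.0586, 0.0818]
ee_rot: [2.748, 1.522, 0.001]
ft_force: [-1.0, 0.6, 0.4]
gripper_width: 0.359
finger_force: 0.2
[0.53624096 0.05857765 0.08177154] [-1.03270733  0.55537188  0.39889771] [0.02112464 0.00302456 0.05579053]
time_s: 5.0
position: [0.5354, 0.0594, 0.0824]
ee_rot: [-2.746, -1.522, -0.0]
ft_force: [-6.1, 2.3, 5.2]
gripper_width: 0.159
finger_force: 40.0
[0.53535213 0.05943271 0.08240639] [-6.07894518  2.33622421  5.18058579] [ 0.43194959  1.03374448 -0.01570128]
row units [-0.0018  0.0006  0.0018] turn for yaw 0.0 tool y world yaw -0.5588
```

```bash
python3 -m crank '[[0.9,0,-0.0007,0,0.09],[0.9,0,-0.0007,0,0.18],[0.9,0,-0.0007,0,0.28],[0.9,0,-0.0007,0,0.28]]' 50
cat > st.py <<'E'
from h import *
o=sensors.get_obs();M=R.from_rotvec(o['ee_rot']).as_matrix()
print('F',o['ft_force'].round(2),'tool',(M.T@o['ft_force']).round(2),'Tz',o['wrist_torque'].round(3),'yaw',np.arctan2(M[1,1],M[0,1]).round(4),o['position'].round(4),'w',round(o['gripper_width'],3),'j6',o['joint_efforts'][5].round(3))
E
python3 st.py
```

```text
time_s: 5.4
position: [0.5357, 0.0591, 0.0824]
ee_rot: [-3.015, -0.884, -0.002]
ft_force: [-3.0, 0.0, 6.3]
gripper_width: 0.158
finger_force: 50.0
F [-3.04  0.04  6.28] tool [-2.53 -1.67 -6.29] Tz [0.115 0.606 0.08 ] yaw -1.0005 [0.5357 0.0591 0.0824] w 0.158 j6 1.45
```

```bash
for i in 1 2; do python3 -m crank '[[0.9,0,0,0,0.04],[0.9,0,0,0,0.04]]' >/dev/null; python3 st.py; done; python3 -m crank '[[0.9,0,0,0,0.025],[0.9,0,0,0,0.025]]' >/dev/null; python3 st.py
```

```text
F [-2.64  0.61  5.65] tool [-2.   -1.83 -5.65] Tz [0.091 0.588 0.046] yaw -1.0592 [0.5357 0.059  0.0824] w 0.16 j6 0.576
F [-2.91  0.23  5.58] tool [-2.51 -1.47 -5.58] Tz [0.061 0.564 0.061] yaw -1.1221 [0.5357 0.059  0.0824] w 0.157 j6 0.568
F [-3.2   0.64  5.79] tool [-2.67 -1.86 -5.79] Tz [0.074 0.585 0.058] yaw -1.1607 [0.5358 0.0589 0.0824] w 0.153 j6 0.374
```

```bash
for i in 1 2 ; do python3 -m crank '[[0.9,0,0,0,0.032],[0.9,0,0,0,0.032]]' >/dev/null; python3 st.py; done
```

```text
F [-3.34  0.76  5.43] tool [-2.85 -1.89 -5.43] Tz [0.022 0.528 0.003] yaw -1.2113 [0.5358 0.0589 0.0824] w 0.153 j6 0.465
F [-3.29 -0.64  6.12] tool [-3.32 -0.39 -6.12] Tz [-0.008  0.499  0.026] yaw -1.2616 [0.5358 0.0588 0.0824] w 0.158 j6 0.465
```

```bash
python3 -m crank '[[0.9,0,0,0,0.032],[0.9,0,0,0,0.032]]' >/dev/null; python3 st.py
```

```text
F [-2.77  0.06  5.53] tool [-2.65 -0.76 -5.53] Tz [-0.062  0.564  0.059] yaw -1.3119 [0.5358 0.0587 0.0824] w 0.161 j6 0.466
```

```bash
for i in 1 2 ; do python3 -m crank '[[0.9,0,0,0,0.032],[0.9,0,0,0,0.032]]' >/dev/null; python3 st.py; done
```

```text
F [-3.14 -0.01  5.84] tool [-3.07 -0.64 -5.85] Tz [-0.049  0.572  0.083] yaw -1.3622 [0.5358 0.0587 0.0824] w 0.156 j6 0.466
F [-2.17 -0.14  5.84] tool [-2.16 -0.2  -5.84] Tz [-0.115  0.523  0.056] yaw -1.4125 [0.5358 0.0586 0.0824] w 0.156 j6 0.467
```

```bash
for i in 1 2 ; do python3 -m crank '[[0.9,0,0,0,0.032],[0.9,0,0,0,0.032]]' >/dev/null; python3 st.py; done
```

```text
F [-3.06 -1.68  5.96] tool [-3.21  1.34 -5.97] Tz [-0.155  0.557  0.075] yaw -1.4628 [0.5358 0.0586 0.0824] w 0.16 j6 0.467
F [-3.48 -1.    5.88] tool [-3.52  0.8  -5.88] Tz [-0.138  0.565  0.025] yaw -1.5132 [0.5358 0.0585 0.0824] w 0.159 j6 0.467
```

```bash
for i in 1 2 ; do python3 -m crank '[[0.9,0,0,0,0.032],[0.9,0,0,0,0.032]]' >/dev/null; python3 st.py; done
```

```text
F [-2.96 -0.75  5.96] tool [-2.95  0.73 -5.97] Tz [-0.2    0.58   0.096] yaw -1.5635 [0.5358 0.0584 0.0824] w 0.157 j6 0.468
F [-3.15 -1.2   5.76] tool [-3.09  1.34 -5.76] Tz [-0.236  0.557  0.1  ] yaw -1.6138 [0.5358 0.0584 0.0824] w 0.151 j6 0.468
```

```bash
python3 -m crank '[[0.9,0,0,0,0.02],[0.9,0,0,0,0.02],[0.9,0,0,0,0.02]]' >/dev/null; python3 st.py
```

```text
F [-2.67 -0.65  6.64] tool [-2.61  0.85 -6.65] Tz [-0.283  0.56   0.068] yaw -1.6438 [0.5358 0.0584 0.0824] w 0.161 j6 0.085
```

```bash
python3 -m crank '[[0.9,0,0,0,0.032],[0.9,0,0,0,0.032]]' >/dev/null; python3 st.py
```

```text
F [-2.44 -1.63  5.29] tool [-2.21  1.93 -5.3 ] Tz [-0.344  0.58   0.121] yaw -1.6953 [0.5358 0.0583 0.0824] w 0.157 j6 0.563
```

```bash
python3 -m crank '[[0.9,0,0,0,0.02],[0.9,0,0,0,0.02],[0.9,0,0,0,0.02]]' >/dev/null; python3 st.py;  python3 -m crank '[[0.9,0,0,0,0],[0.9,0,0,0,0]]' >/dev/null; python3 st.py
```

```text
F [-2.75 -1.77  6.26] tool [-2.44  2.18 -6.26] Tz [-0.391  0.543  0.218] yaw -1.7254 [0.5358 0.0583 0.0824] w 0.154 j6 0.209
F [-3.42 -2.3   6.2 ] tool [-3.02  2.8  -6.2 ] Tz [-0.325  0.547  0.184] yaw -1.7253 [0.5358 0.0583 0.0824] w 0.155 j6 0.189
```

```bash
python3 -m crank '[[0.9,0,0,0,0.026],[0.9,0,0,0,0.026],[0.9,0,0,0,0.026]]' >/dev/null; python3 st.py;  python3 -m crank '[[0.9,0,0,0,0],[0.9,0,0,0,0]]' >/dev/null; python3 st.py;python3 -m crank '[[0.9,0,0,0,0],[0.9,0,0,0,0]]' >/dev/null; python3 st.py
python3 -c "
from h import *
c=cam('wrist');x=c['img'][170:350,220:430];cv2.imwrite('pics/c3.png',cv2.resize(x,None,fx=3,fy=3,interpolation=2)[:,:,::-1])"
```

```text
F [-2.81 -1.79  5.51] tool [-2.4   2.31 -5.51] Tz [-0.359  0.589  0.282] yaw -1.7661 [0.5358 0.0582 0.0824] w 0.157 j6 0.277
F [-3.3  -1.82  5.95] tool [-2.87  2.43 -5.95] Tz [-0.335  0.607  0.235] yaw -1.766 [0.5358 0.0582 0.0824] w 0.16 j6 0.251
F [-3.29 -2.06  5.99] tool [-2.81  2.67 -5.99] Tz [-0.373  0.644  0.231] yaw -1.766 [0.5358 0.0582 0.0824] w 0.159 j6 0.251
```

View pics/c3.png

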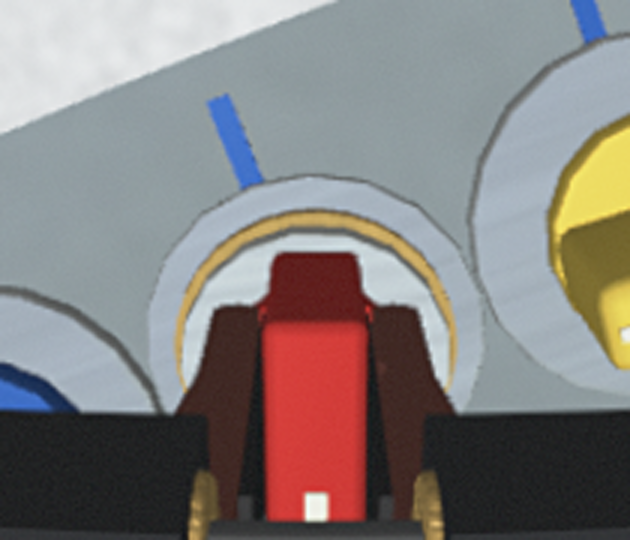

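```bash
python3 -m crank '[[0.9,0,0,0,-0.05],[0.9,0,0,0,-0.09],[0.9,0,0,0,-0.09],[0.9,0,0,0,-0.09]]' >/dev/null; python3 st.py; python3 -m crank '[[0.64,0,0,0,0],[0.64,0,0,0,0],[0.64,0,0,0,0],[0.64,0,0,-0.04,0],[0.64,0,0,-0.1,0],[0.64,0,0,-0.16,0],[0.64,0,0,-0.2,0],[0.64,0,0,-0.2,0]]'
python3 - <<'E'
from h import *
to([0.5,-0.2,0.2])
c=cam('wrist');cv2.imwrite('pics/w4.png',c['img'][:,:,::-1])
for n,z in [('start_top',.065),('controller',.06),('drain_base',.05)]:
    for b in vision.boxes_of('wrist',n)[:2]: print(n,round(b['p'],2),np.round(b['location']),at(c,b['location'],z).round(4))
E
```

```text
F [-3.05 -1.13  5.32] tool [-2.97  1.29 -5.33] Tz [-0.254  0.567  0.057] yaw -1.6249 [0.5358 0.0584 0.0824] w 0.158 j6 -0.007
time_s: 10.75
position: [0.5371, 0.0589, 0.2468]
ee_rot: [-3.14, 0.089, -0.015]
ft_force: [0.1, -0.4, -0.7]
gripper_width: 0.36
finger_force: 0.0
row units [-0.0284  0.3258  0.058 ] turn for yaw 0.0 tool y world yaw -1.6276
start_top 0.62 [603. 239.] [ 0.5026 -0.2558  0.065 ]
start_top 0.53 [545. 395.] [ 0.2973 -0.2121  0.065 ]
controller 0.74 [538. 370.] [ 0.3386 -0.1928  0.06  ]
controller 0.62 [610.  39.] [ 0.7328 -0.2725  0.06  ]
drain_base 0.85 [327. 221.] [0.5347 0.0567 0.05  ]
```

View pics/w4.png

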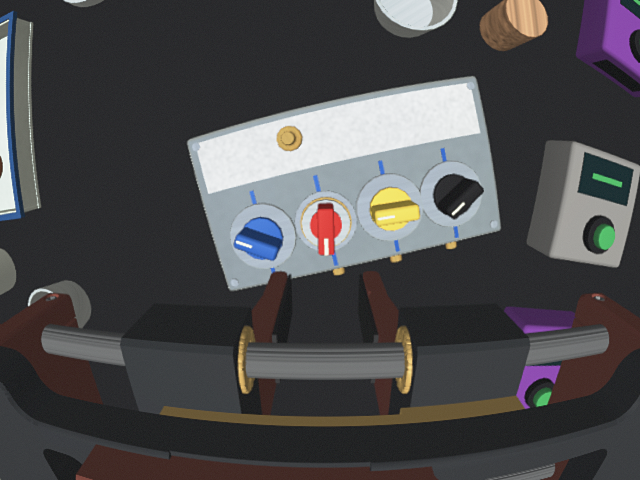

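```bash
python3 -m crank '[[1,0.01,0.1,0,0],[1,0,0.2,0,0],[1,-0.02,0.3,0.03,0],[1,-0.028,0.37,0.05,0],[1,-0.028,0.37,0.05,0],[1,-0.028,0.37,0.05,0],[1,-0.028,0.37,0.05,0],[1,-0.028,0.37,0.05,0]]'
python3 - <<'E'
from h import *
c=cam('wrist');cv2.imwrite('pics/w5.png',c['img'][:,:,::-1])
for n,z in [('start_top',.07),('controller',.06)]:
    for b in vision.boxes_of('wrist',n)[:2]: 
        print(n,round(b['p'],2),np.round(b['location']),at(c,b['location'],z).round(4)); to(list(at(c,b['location'],z)[:2])+[.11])
m=vision.masks_of('wrist','start_top')
for b in m[:2]: print(b['location'],b['mask'].sum(),b['p'])
E
```

```text
time_s: 11.75
position: [0.4947, -0.2359, 0.1982]
ee_rot: [-3.138, 0.095, 0.006]
ft_force: [0.8, 0.5, -0.0]
gripper_width: 0.009
finger_force: 0.0
start_top 0.71 [338. 220.] [ 0.5048 -0.2472  0.07  ]
row units [0.0122 0.0155 0.1125] turn for yaw 0.0 tool y world yaw -1.6282
controller 0.95 [339. 176.] [ 0.537  -0.2496  0.06  ]
row units [0.052  0.0166 0.1132] turn for yaw 0.0 tool y world yaw -1.6273
controller 0.77 [323. 403.] [ 0.3232 -0.2243  0.06  ]
row units [-2.166e-01  2.000e-04  1.134e-01] turn for yaw 0.0 tool y world yaw -1.6273
[342.0, 217.6] 1136 0.59
```

View pics/w5.png

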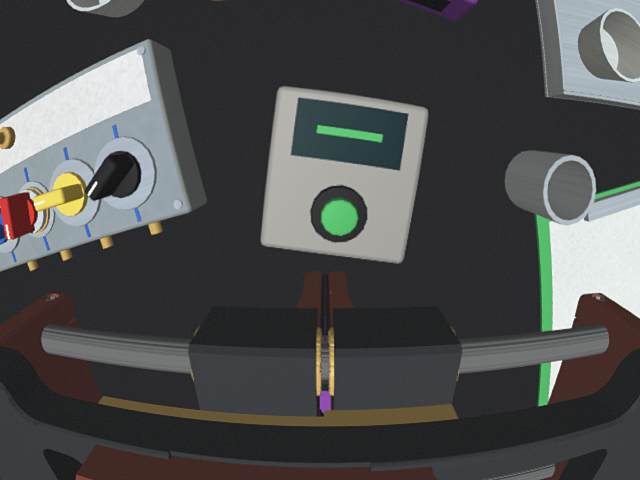

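```bash
python3 -m crank '[[1,0.014,0.0155,0.05,0],[1,0.014,0.0155,0.1,0],[1,0.014,0.0155,0.124,0],[1,0.014,0.0155,0.124,0]]' ; python3 st.py
for i in 1 2 3; do python3 -m crank '[[1,0,0,0.004,0],[1,0,0,0.004,0]]'>/dev/null; python3 st.py; done
```

```text
time_s: 12.35
position: [0.5053, -0.2462, 0.0982]
ee_rot: [-3.137, 0.088, 0.008]
ft_force: [0.1, 0.7, 0.5]
gripper_width: 0.006
finger_force: 0.0
F [0.09 0.67 0.46] tool [ 0.05 -0.67 -0.45] Tz [0.019 0.032 0.046] yaw -1.6268 [ 0.5053 -0.2462  0.0982] w 0.006 j6 0.002
F [ 0.27 -0.5   0.18] tool [ 0.3   0.48 -0.18] Tz [-0.002  0.007 -0.01 ] yaw -1.628 [ 0.5073 -0.2482  0.1004] w 0.007 j6 0.002
F [1.22 0.02 0.85] tool [ 1.22 -0.09 -0.85] Tz [ 0.086 -0.194 -0.   ] yaw -1.6289 [ 0.5068 -0.2485  0.0963] w 0.009 j6 0.0
F [1.7  1.21 3.32] tool [ 1.64 -1.31 -3.32] Tz [ 0.133 -0.15  -0.047] yaw -1.6291 [ 0.5069 -0.2486  0.0927] w 0.009 j6 0.0
```

```bash
for i in 1 2; do python3 -m crank '[[1,0,0,0.002,0],[1,0,0,0.002,0]]'>/dev/null; python3 st.py; done
```

```text
F [2.26 0.42 4.76] tool [ 2.24 -0.55 -4.76] Tz [ 0.029 -0.374  0.024] yaw -1.629 [ 0.5068 -0.2486  0.0911] w 0.008 j6 -0.0
F [0.31 0.83 7.29] tool [ 0.28 -0.84 -7.29] Tz [ 0.222 -0.153  0.019] yaw -1.629 [ 0.5069 -0.2486  0.0903] w 0.005 j6 -0.0
```

```bash
python3 -m crank '[[1,0,0,0.0025,0],[1,0,0,0.0025,0],[1,0,0,0.0025,0]]'>/dev/null; python3 st.py
```

```text
F [-2.5   2.8  16.34] tool [ -2.62  -2.63 -16.35] Tz [ 0.526  0.486 -0.009] yaw -1.6289 [ 0.5069 -0.2486  0.0901] w 0.006 j6 0.001
```

Bottomed: the force jumps to 16 N without further travel. Lift off and check.

```bash
python3 -m crank '[[1,0,0,-0.02,0],[1,0,0,-0.08,0],[1,0,0,-0.14,0],[1,0,0,-0.2,0],[1,0,0,-0.2,0],[1,0,0,-0.2,0]]'; python3 st.py
python3 - <<'E'
from h import *
c=cam('wrist','w6.png')
E
```

```text
time_s: 14.25
position: [0.5064, -0.2487, 0.248]
ee_rot: [3.139, -0.092, 0.002]
ft_force: [-0.2, -0.6, -0.7]
gripper_width: 0.009
finger_force: 0.0
F [-0.22 -0.62 -0.72] tool [-0.19  0.63  0.72] Tz [ 0.057 -0.016 -0.025] yaw -1.6293 [ 0.5064 -0.2487  0.248 ] w 0.009 j6 0.0
```

View pics/w6.png

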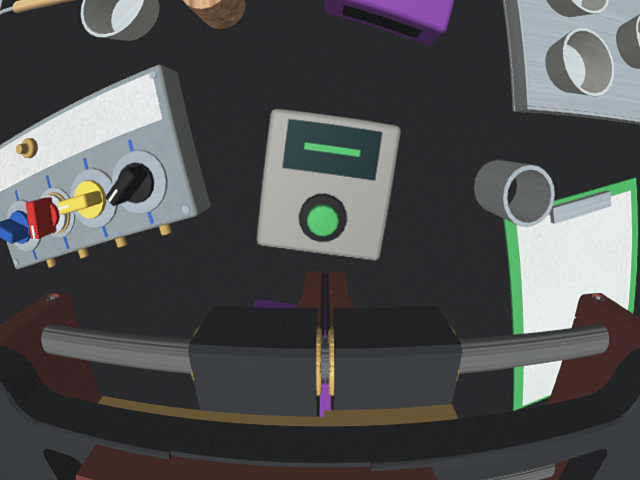

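The button at (322,220) is out again, the red valve is still shut, and nothing else has moved, so I'm handing the job in.

```bash
python3 -c "
from plant import env
print(env.close_job())"
```

```text
the job is handed in; nothing more can be done
None
```

The red drain valve was seated, held snug at about 0.25 N m and released shut; the green button was then pressed to its stop and came back out, and the job was handed in at about 14 s with no verdict returned.

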